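# Shut the filter carton, then crack the stuck lid of the cement pot

### The job

Before the cement pot is vented, keep its fumes off the clean mask filters: fold the carton's short flap down flat first, then the long flap down flat over it. Then take the pot lid by its grip, break it free of its sticky gasket and lift its front edge just a finger's width or so, about 25 mm, never swinging it wide open. Finish while still holding the lid like that, in the gripper and at rest, with the carton shut and the other things on the table left where they are.

Things in the scene. Friction and masses are not known exactly. Their poses are not given: they have to be found in the camera images.
- carton: open cardboard carton, 200 x 130 mm and 100 mm high, fixed to the table. Origin at the centre of its underside, z up. Its x axis runs along the 200 mm sides, on whose top edges the two open flaps are hinged: the short flap on the -y side, the long flap on the +y side. The other two flaps are already folded in.
- short_flap (a joint): angle of the short flap (194 mm wide along the carton's x, 65 mm from hinge to free edge, 4 mm thick). Hinge line at y = -65 mm, z = 100 mm in the carton's frame. 0 = lying flat over the box, pi/2 = standing upright, more = leaning outwards. It starts at 1.5 to 2.1 rad; it stays where it is put; under 2 N folds it.
- long_flap (a joint): angle of the long flap (194 mm wide, 110 mm from hinge to free edge, 4 mm thick), like the short flap; hinge line at y = +65 mm, z = 105 mm in the carton's frame; closed, it lies on top of the short flap. It starts at 1.5 to 2.1 rad.
- short_flap_mid (a point): middle of the short flap's panel, 32.5 mm from its hinge line; its axes turn with the flap (x along the hinge)
- long_flap_mid (a point): middle of the long flap's panel, 55 mm from its hinge line; its axes turn with the flap (x along the hinge)
- pot: square aluminium cement pot, 150 x 150 mm, 105 mm high up to its gasket, screwed to a 190 mm plywood plate and the table. Origin at the centre of the underside, z up; the lid's hinge is on the +x side, the lid's black upright grip near the -x side (front).
- lid (a joint): angle of the pot's flat aluminium lid about its hinge; 0 = shut, grows as the front edge rises, stop at 0.48. The gasket is stuck: at the grip an upward pull of about 17 N breaks it, the peak coming in the first 1 to 2 mm of lift; from 8 mm (0.06 rad) on only about 3 N are left (the lid's weight). Let go, the lid falls and sticks shut again.
- lid_hinge (a point): middle of the lid's hinge line, which is parallel to the pot's y, at x = +75 mm, z = 105 mm in the pot's frame. The lid's front edge is 150 mm from it, so 0.167 rad is a gap of 25 mm there.
- lid_grip (a point): point to grasp on the lid's black upright grip block: the block is 20 mm thick along the pot's y, 36 mm along x, and stands 48 mm above the lid's top; the point is on the block's centre line, 30 mm above the lid's top plate and 18 mm below the block's top, 130 mm from the hinge. Axes turn with the lid (y along the hinge).
- tape_roll: roll of paper tape lying flat, 76 mm across, 24 mm high; bystander, loose, to be left where it is
- sanding_block: cork sanding block, 95 x 50 x 32 mm high; bystander, loose, to be left where it is
- screwdriver: screwdriver lying flat; bystander, loose, to be left where it is
- screw_jar: small lidded glass jar of 66 mm diameter, 75 mm high; bystander, loose, to be left where it is
- glue_bottle: white glue bottle with a cap, 56 mm in diameter, 150 mm high; bystander, loose, to be left where it is
- t_square: steel T-square with a blue head, about 130 x 270 mm, lying flat; bystander, loose, to be left where it is
- mug: white mug, 76 mm across, 85 mm high; bystander, loose, to be left where it is
- hammer: hammer lying flat; bystander, loose, to be left where it is
Not all that is in view belongs to the job. What is shaped like the carton but orange or pink is not meant.

How it is judged:
By the outcome, as a careful person would: the job done as asked, in the order asked, and still so for the second after the job is handed in, while the arm keeps its last pose, push and grip.
It also fails if it takes over 51 s, if anything falls off the work surface, if the arm or the gripper's body presses on something with over 40 N, if the wrist force passes 120 N, or if a joint passes its speed limit or range.

### The arm

A 6-joint arm with a two-finger parallel gripper is mounted at the origin on the work surface. World frame = base frame: x ahead of the robot, y to its left, z up, the work surface at z = 0. Lengths are in m, angles in rad, forces in N, time in s.
With the tool pointing down it reaches from about 0.35 to 0.85 m from the base axis. Payload 8.1 kg.
Tool frame: the origin (TCP) lies between the finger pads; the fingertips stand 11 mm ahead of it and the grasp point (between the pads) lies 8 mm behind it (robot.tips_ahead is the distance from the TCP to the fingertips, in m); z points along the fingers, y is the line along which they close (so a half turn about z gives the same grasp; the last joint's range is limited). The gripper opens to 93 mm and grips with 3 to 60 N. Pads are 15 mm wide; open, the fingers measure 128 mm over their backs; the gripper's body (75 mm by 188 mm) begins 65 mm behind the grasp point.
Start: joints at [1.198, 0.13, 1.488, -0, 1.523, -0.085], TCP at [0.17, 0.575, 0.23] pointing down, gripper open.
Joint ranges: [-2.96, 2.96], [-0.89, 2.26], [0.02, 2.5], [-1.34, 4.48], [0, 2.73], [-2.66, 2.66]. Speed limits (rad/s): [2.39, 2.39, 2.79, 3.14, 3.14, 3.14].

### API

Orientations are given as a rotation vector (axis times angle).
In Python, from plant import robot gives the robot as it stands. The module is installed in compiled form; this text tells all that it offers.
- The arm moves only by the tool move_arm, never from a script. Its argument "deltas" is one flat list of numbers, 7 for each row, row after row: the shift along the tool's x, y, z in m, then the turn, a rotation vector about the tool's x, y, z in rad, then the opening, from 0 (shut) to 1 (fully open). A call has 1 to 12 rows; each row is the pose to reach, as a shift and turn from the pose commanded when the call began, along the tool's axes at that moment; what a row does not reach only later rows make up. A row lasts 1/8 s, in which the tool goes at most 62.5 mm and 10.7 degrees, less where a joint would pass 70% of its speed; a pose out of reach is approached as far as the arm can. A call with a gripper value outside its range is refused whole. The fingers move at their own pace and stop on an object; "squeeze" is the grip in N (left out, the last holds). Time passes only in rows, so rows that repeat a pose let the fingers close. It gives the time, the measured TCP pose, the force, the opening and the grip force at its end, in the units of the state.
- robot.read_state(): the state, without advancing time (a new reading comes with each control period).
- robot.read_camera(name): name is "side" or "top" or "wrist"; returns (picture, depth): 480x640x3 uint8, red, green, blue; 480x640 float32, m along the optical axis (not along the pixel's ray), 0 where there is no reading.
- robot.camera_model(name): a dict with "K" (3x3 intrinsics, pixels), "R" (3x3) and "t" (3): a world point X has camera coordinates R X + t; the wrist camera has in their place "tool_from_camera" (4x4, takes a point from camera to tool coordinates, whose origin is the TCP and whose axes are the flange's). Camera axes: x right, y down, z forward; pixel columns grow to the right and rows downward; lengths in m; the calibration is good to about 2 mm. The wrist camera is an equidistant fisheye: a pixel r from the principal point sees the ray r / f radians off the axis. A picture is of the moment at which its call begins: read the wrist's pose just before it. camera_model takes no time and is no camera call.
- robot.close_job(): hands the job in; it is judged then, once.
Trained networks look in the newest picture that a camera, given by its name, has taken for a name from the list of things; names that differ only in an ending like _2 or _b are one class to them, and where a whole thing is asked for, a point or a joint stands for the part that bears it (a point fixed in the world has none). Each returns a list of dicts, best first, with "confidence" (0 to 1); they miss things now and then, are a little off and sometimes report something else, mostly with a low value. They report only what shows in the picture. A call takes as long as a camera call. They do not tell look-alikes from the thing itself.
- robot.recognise(camera, label): "uv" ([column, row] in pixels, amid what is visible of it).
The state is a dict: "t": time; "q": joint angles; "dq": joint speeds; "joint_torque": joint torques, N m; "tool_pos": TCP position; "orientation": TCP orientation; "force": force on the tool from outside, world axes, zero at the start; "wrist_torque": the same for the moment, N m; "opening": finger opening in m; "gripper_force": force on a finger pad.
Only numpy, scipy, OpenCV 4.12 (cv2) and the standard library are available. Lean on these libraries where they do the work, as an engineer would, in place of code of your own. Each camera call takes 0.05 s, during which the arm holds its last target. There are 200 camera calls.

## Working session

There is one attempt and no reset: what is moved stays moved. The work goes in short steps, Python scripts to look and compute and a tool call to move; the robot and the scene stay as the last step left them, time stands still between calls to the robot, and variables do not carry over. Pictures are saved under pics/ and viewed, at most 10 in all, crops included, and the job is handed in when it is done.

Besides the shell and the picture viewer there is one more tool, called after ">>>" as a command line: name --argument value ..., lists and objects as JSON in quotes. move_arm: Moves the arm, as the interface text tells. Its arguments: {"type":"object","properties":{"deltas":{"type":"array","items":{"type":"number"}},"squeeze":{"type":"number"}},"required":["deltas"]}

```bash
mkdir -p pics; cat > h.py <<'E'
import numpy as np, cv2
from plant import robot
from scipy.spatial.transform import Rotation as Rn
def cloud(name):
    p,d=robot.read_camera(name); m=robot.camera_model(name)
    K,R,t=[np.array(m[k]) for k in("K","R","t")]
    v,u=np.mgrid[:480,:640]
    c=np.stack([(u-K[0,2])/K[0,0]*d,(v-K[1,2])/K[1,1]*d,d],-1)
    return p,d,(c-t)@R
def save(n,p): cv2.imwrite(f"pics/{n}.png",cv2.cvtColor(p,cv2.COLOR_RGB2BGR))
E
python3 - <<'E'
from h import *
P={}
for n in("top","side"):
    p,d,X=cloud(n); save(n+"0",p); np.savez(n+"0",p=p,d=d,X=X)
    for l in("carton","short_flap","long_flap","pot","lid_grip","lid_hinge"):
        for r in robot.recognise(n,l)[:3]:
            u,v=map(int,r["uv"]); print(n,l,u,v,round(r["confidence"],2),X[v,u].round(3) if 0<=v<480 and 0<=u<640 else '')
s=robot.read_state(); print(s["t"],s["tool_pos"],s["orientation"])
E
```

```text
top carton 378 238 0.87 [ 0.528 -0.176  0.001]
top carton 421 342 0.82 [ 0.219 -0.273  0.107]
top carton 230 343 0.59 [0.231 0.264 0.106]
top short_flap 408 239 0.94 [ 0.506 -0.24   0.166]
top short_flap 351 231 0.71 [ 0.531 -0.083  0.179]
top short_flap 445 348 0.64 [ 0.2   -0.342  0.1  ]
top long_flap 352 235 0.84 [ 0.52  -0.086  0.17 ]
top long_flap 421 341 0.73 [ 0.222 -0.274  0.105]
top long_flap 223 348 0.56 [0.218 0.283 0.111]
top pot 264 231 0.86 [0.545 0.163 0.113]
top lid_grip 261 227 0.7 [0.557 0.171 0.116]
top lid_hinge 264 229 0.91 [0.551 0.162 0.117]
side carton 380 319 0.79 [0.253 0.329 0.109]
side carton 323 218 0.76 [0.115 1.44  0.982]
side carton 445 223 0.7 [ 0.141 -0.196  0.098]
side short_flap 336 191 0.71 [ 0.489 -0.232  0.145]
side short_flap 378 290 0.47 [0.278 0.212 0.107]
side long_flap 314 204 0.97 [ 0.517 -0.065  0.179]
side long_flap 380 313 0.91 [0.257 0.306 0.109]
side long_flap 393 208 0.52 [ 0.305 -0.232  0.109]
side pot 278 286 0.63 [0.532 0.239 0.092]
side lid_grip 281 265 0.96 [0.543 0.175 0.114]
side lid_grip 195 307 0.41 [0.724 0.33  0.054]
side lid_hinge 281 262 0.66 [0.547 0.162 0.115]
side lid_hinge 194 308 0.25 [0.724 0.336 0.056]
0.7 [0.17028912 0.5753169  0.22965991] [ 4.50486074e-01  3.10907449e+00 -3.17440438e-05]
```

View pics/top0.png

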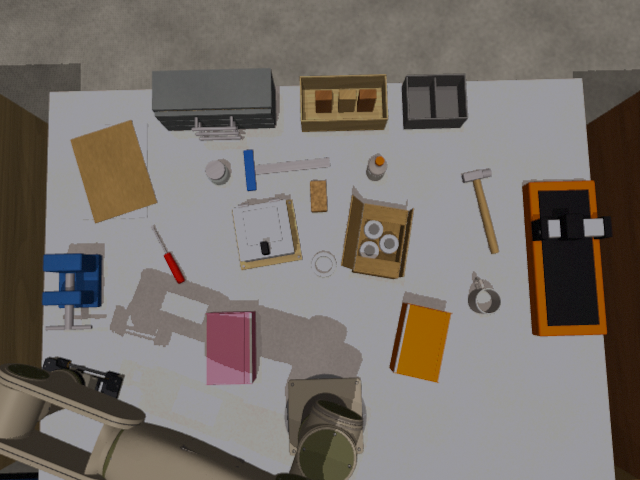

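View pics/side0.png

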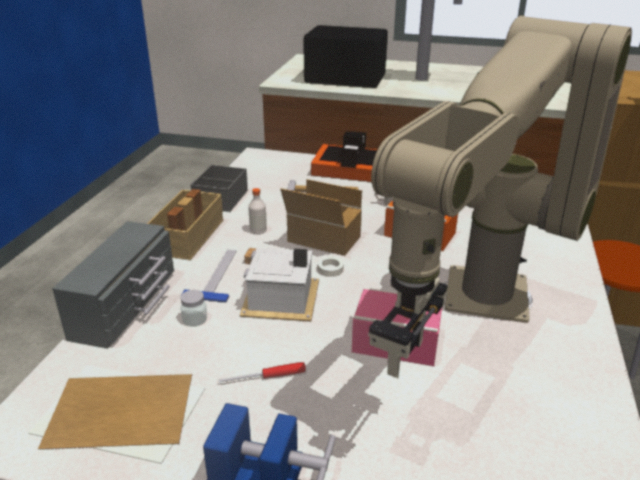

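The carton-shaped things are at top px (378,238) brown, (421,342) orange and (230,343) pink. The brown one fits: it has open flaps and filters inside. Its wide flap is on the left (352,235) and its narrow one on the right (408,239). The lid grip is the black block at (265,248).

```bash
cat > fit.py <<'E'
from h import *
from scipy.optimize import least_squares
T=np.load("top0.npz");S=np.load("side0.npz")
crop=T["p"][180:300,220:430]; save("crop0",cv2.resize(crop,None,fx=3.8,fy=3.8,interpolation=cv2.INTER_CUBIC))
for nm,A in(("top",T),("side",S)):
    X=A["X"].reshape(-1,3)
    C=X[(X[:,0]>.4)&(X[:,0]<.66)&(X[:,1]>-.34)&(X[:,1]<-.0)&(X[:,2]>.115)&(X[:,2]<.25)]
    for lab,F,zh in(("long",C[C[:,1]>-.15],.105),("short",C[C[:,1]<-.2],.1)):
        if len(F)<20: continue
        m=np.median(F,0); 
        for _ in range(5):
            c=F.mean(0); n=np.linalg.svd(F-c)[2][2]; F2=F[abs((F-c)@n)<.006]; F=F2 if len(F2)>30 else F
        n=n*np.sign(n[1]) 
        h=np.cross(n,[0,0,1]);h/=np.linalg.norm(h);h*=np.sign(h[0])
        up=np.cross(h,n);up*=np.sign(up[2])
        s=(F-c)@h; w=(F-c)@up
        s0=(np.percentile(s,1)+np.percentile(s,99))/2
        hp=c+s0*h+up*(zh-c[2])/up[2]
        print(nm,lab,len(F),"yaw",round(np.arctan2(h[1],h[0]),3),"up",up.round(3),"hingept",hp.round(3),"width",np.ptp(np.percentile(s,[1,99])).round(3),"top z",F[:,2].max().round(3),"ang from flat",round(np.arccos(up@np.array([h[1],-h[0],0])*(1 if lab=="long" else -1)),3))
    L=X[(X[:,0]>.44)&(X[:,0]<.66)&(X[:,1]>.06)&(X[:,1]<.27)]
    lid=L[(L[:,2]>.1)&(L[:,2]<.122)]; print(nm,"lid z",np.median(lid[:,2]).round(4),"rect",[np.round(a,3) for a in cv2.minAreaRect(lid[:,:2].astype(np.float32))])
    g=L[(L[:,2]>.14)&(L[:,2]<.2)]; 
    if len(g): print(nm,"grip",len(g),"mean",g.mean(0).round(3),"zmax",g[:,2].max().round(3),"rect",[np.round(a,3) for a in cv2.minAreaRect(g[:,:2].astype(np.float32))])
    for z in(.02,.05): pass
E
python3 fit.py
```

```text
top long 862 yaw -0.191 up [0.067 0.347 0.935] hingept [ 0.524 -0.109  0.105] width 0.19 top z 0.215 ang from flat 1.933
top short 311 yaw -0.19 up [-0.012 -0.061  0.998] hingept [ 0.499 -0.236  0.1  ] width 0.189 top z 0.17 ang from flat 1.633
top lid z 0.1119 rect [array([0.554, 0.167]), array([0.164, 0.156]), np.float64(8.424)]
top grip 97 mean [0.495 0.158 0.158] zmax 0.168 rect [array([0.495, 0.158]), array([0.035, 0.02 ]), np.float64(8.818)]
side long 1285 yaw -0.191 up [0.066 0.342 0.937] hingept [ 0.525 -0.103  0.105] width 0.192 top z 0.211 ang from flat 1.926
side short 685 yaw -0.192 up [-0.005 -0.024  1.   ] hingept [ 0.5   -0.236  0.1  ] width 0.19 top z 0.168 ang from flat 1.595
side lid z 0.1117 rect [array([0.553, 0.169]), array([0.164, 0.166]), np.float64(8.232)]
side grip 134 mean [0.493 0.165 0.152] zmax 0.162 rect [array([0.494, 0.164]), array([0.037, 0.025]), np.float64(14.834)]
```

View pics/crop0.png

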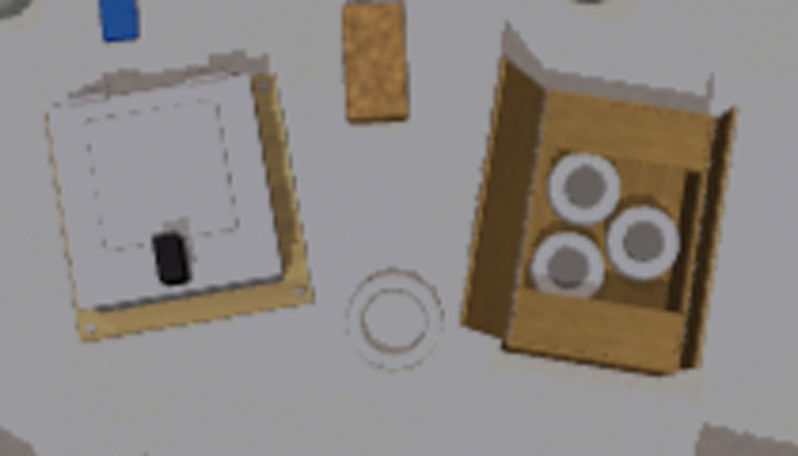

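The crop confirms it: brown carton with three white filters, long flap at left (500,190), short flap at right (715,230), and lid grip at (170,258). Fitted poses: the carton centre is about (0.512, -0.171) with yaw -0.191. The grip is about (0.495, 0.16) with its top near 0.160 and pot yaw about 0.148. I'll move to the short flap's outer side with the fingers shut.

>>> move_arm --deltas '[-0.05,-0.033,-0.035,0,0,0.1,0,-0.1,-0.066,-0.07,0,0,0.25,0,-0.15,-0.1,-0.07,0,0,0.4,0,-0.2,-0.133,-0.07,0,0,0.55,0,-0.25,-0.166,-0.07,0,0,0.7,0,-0.298,-0.2,-0.07,0,0,0.85,0,-0.323,-0.251,-0.07,0,0,1.0,0,-0.35,-0.303,-0.07,0,0,1.15,0,-0.373,-0.354,-0.07,0,0,1.3,0,-0.4,-0.405,-0.07,0,0,1.475,0,-0.424,-0.457,-0.07,0,0,1.475,0,-0.45,-0.51,-0.07,0,0,1.475,0]' --squeeze 10

```text
t: 2.2
tool_pos: [0.457, -0.0432, 0.3]
orientation: [2.424, 1.998, 0.001]
force: [-0.4, -0.2, -0.3]
opening: 0.0007
gripper_force: 0.0
```

```bash
cat >> h.py <<'E'
cen=np.array([.512,-.171,0]); cy=-.191
Rc=np.array([[np.cos(cy),-np.sin(cy),0],[np.sin(cy),np.cos(cy),0],[0,0,1]])
def st():
    s=robot.read_state(); R=Rn.from_rotvec(s["orientation"]).as_matrix(); p=np.array(s["tool_pos"])
    print("t",s["t"],"pos",p.round(4),"carton",(Rc.T@(p-cen)).round(4),"open",s["opening"],"F",np.round(s["force"],2),"tool axes in carton\n",(Rc.T@R).round(3))
    return s,R,p
E
python3 -c "
from h import *
s,R,p=st(); print(s['q'])
for c in([0,-.1,.3],[0,-.1,.156]): print((R.T@(cen+Rc@c-p)).round(3))"
```

```text
t 2.2 pos [ 0.457  -0.0432  0.3   ] carton [-0.0782  0.115   0.3   ] open 0.0006961639450698813 F [-0.42 -0.21 -0.25] tool axes in carton
 [[ 0.001  1.     0.001]
 [ 1.    -0.001  0.   ]
 [ 0.     0.001 -1.   ]]
[-2.06238763e-01 -2.77108846e-01  1.74896587e+00  1.70060370e-04
  1.66863149e+00 -1.42476927e-02]
[-0.215  0.078  0.   ]
[-0.215  0.078  0.144]
```

>>> move_arm --deltas '[-0.055,0.02,0,0,0,0,0,-0.11,0.04,0,0,0,0,0,-0.165,0.06,0,0,0,0,0,-0.215,0.078,0,0,0,0,0,-0.215,0.078,0.05,0,0,0,0,-0.215,0.078,0.1,0,0,0,0,-0.215,0.078,0.139,0,0,0,0,-0.215,0.078,0.139,0,0,0,0]'

```text
t: 3.2
tool_pos: [0.4902, -0.2659, 0.1569]
orientation: [-2.419, -1.994, 0.003]
force: [0.1, -0.2, 0.6]
opening: 0.0004
gripper_force: 0.0
```

>>> move_arm --deltas '[0.015,0,0,0,0,0,0,0.025,0,0,0,0,0,0,0.034,0,0.001,0,0,0,0,0.043,0,0.003,0,0,0,0,0.05,0,0.006,0,0,0,0,0.058,0,0.011,0,0,0,0,0.064,0,0.016,0,0,0,0,0.07,0,0.024,0,0,0,0,0.074,0,0.031,0,0,0,0,0.077,0,0.039,0,0,0,0,0.077,0,0.045,0,0,0,0]'

```text
t: 4.58
tool_pos: [0.5071, -0.1914, 0.1149]
orientation: [-2.423, -1.998, 0.0]
force: [-1.5, 3.1, 15.3]
opening: 0.0008
gripper_force: 8.9
```

```bash
python3 -c "
from h import *
st()
p,d,X=cloud('side'); save('side1',p[150:300,240:440].repeat(3,0).repeat(3,1))"
```

```text
t 4.575 pos [ 0.5071 -0.1914  0.1149] carton [-0.0009 -0.021   0.1149] open 0.000765950535567402 F [-1.53  3.09 15.26] tool axes in carton
 [[ 0.001  1.    -0.001]
 [ 1.    -0.001  0.   ]
 [ 0.    -0.001 -1.   ]]
```

View pics/side1.png

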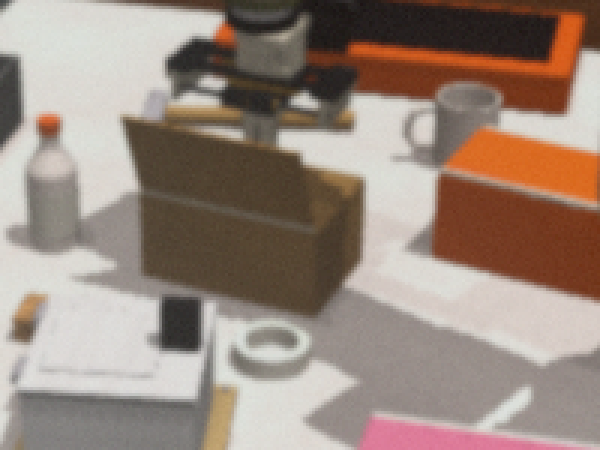

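The side view shows the gripper on the far side at (262,125) pressing the short flap down, with the long flap still standing at (215,170). Force is 15 N at tip height 0.104, so the flap is flat. Next is the long flap.

>>> move_arm --deltas '[0,0,-0.05,0,0,0,0,0,0,-0.1,0,0,0,0,0,0,-0.15,0,0,0,0,0.05,0,-0.15,0,0,0,0,0.1,0,-0.15,0,0,0,0,0.15,0,-0.15,0,0,0,0,0.165,0,-0.15,0,0,0,0,0.165,0,-0.11,0,0,0,0,0.165,0,-0.075,0,0,0,0,0.165,0,-0.075,0,0,0,0]'

```text
t: 5.88
tool_pos: [0.5364, -0.0301, 0.1872]
orientation: [-2.421, -1.995, 0.007]
force: [0.0, -0.4, -0.0]
opening: 0.0006
gripper_force: 0.0
```

```bash
python3 -c "
from h import *
st()
p,d,X=cloud('top'); save('top1',p[180:300,300:450].repeat(4,0).repeat(4,1))"
```

```text
t 5.875 pos [ 0.5364 -0.0301  0.1872] carton [-0.0028  0.1429  0.1872] open 0.000555527863375831 F [ 0.04 -0.36 -0.05] tool axes in carton
 [[ 0.001  1.    -0.007]
 [ 1.    -0.001 -0.001]
 [-0.001 -0.007 -1.   ]]
```

View pics/top1.png

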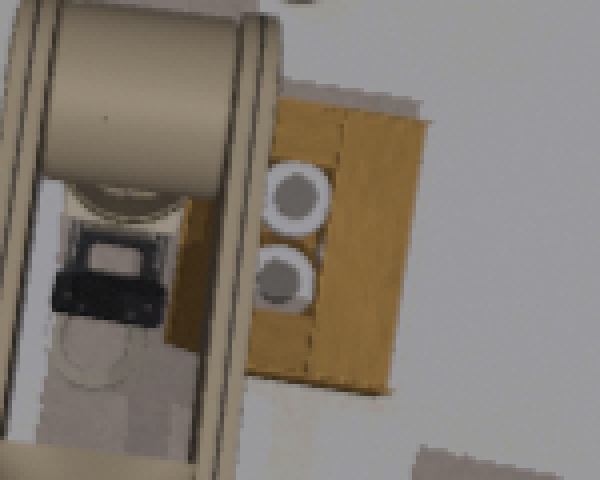

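The top view shows the short flap flat over the right side of the carton at (370,250).

>>> move_arm --deltas '[-0.02,0,0,0,0,0,0,-0.038,0,-0.002,0,0,0,0,-0.054,0,-0.004,0,0,0,0,-0.067,0,-0.005,0,0,0,0,-0.081,0,-0.004,0,0,0,0,-0.094,0,-0.001,0,0,0,0,-0.107,0,0.005,0,0,0,0,-0.119,0,0.012,0,0,0,0,-0.129,0,0.022,0,0,0,0,-0.137,0,0.034,0,0,0,0,-0.1435,0,0.046,0,0,0,0,-0.1475,0,0.059,0,0,0,0]'

```text
t: 7.42
tool_pos: [0.5104, -0.1748, 0.1306]
orientation: [-2.424, -1.998, 0.0]
force: [0.1, 1.2, 0.8]
opening: 0.0005
gripper_force: 0.1
```

>>> move_arm --deltas '[-0.001,0,0.008,0,0,0,0,-0.001,0,0.014,0,0,0,0,-0.001,0,0.014,0,0,0,0]'

```text
t: 7.8
tool_pos: [0.5102, -0.1756, 0.1198]
orientation: [-2.424, -1.999, 0.001]
force: [-12.3, 2.2, 20.1]
opening: 0.0002
gripper_force: 9.7
```

>>> move_arm --deltas '[0,0,-0.05,0,0,0,0,0,0,-0.1,0,0,-0.15,0,0.04,-0.01,-0.133,0,0,-0.33,0.3,0.08,-0.02,-0.133,0,0,-0.5,0.5,0.12,-0.03,-0.133,0,0,-0.68,0.6,0.16,-0.038,-0.133,0,0,-0.86,0.6,0.2,-0.048,-0.133,0,0,-1.04,0.6,0.24,-0.057,-0.133,0,0,-1.22,0.6,0.28,-0.067,-0.133,0,0,-1.4,0.6,0.326,-0.077,-0.133,0,0,-1.58,0.6,0.326,-0.077,-0.133,0,0,-1.75,0.6,0.326,-0.077,-0.133,0,0,-1.91,0.6]'

```text
t: 9.3
tool_pos: [0.4968, 0.1603, 0.2506]
orientation: [-0.243, 3.132, 0.0]
force: [-0.2, -0.3, 0.7]
opening: 0.0557
gripper_force: 0.0
```

```bash
cat > look.py <<'E'
from h import *
s,R,p=st(); M=robot.camera_model("wrist"); print({k:np.round(v,3).tolist() for k,v in M.items()})
im,d=robot.read_camera("wrist"); K=np.array(M["K"]); T=np.array(M["tool_from_camera"])
v,u=np.mgrid[:480,:640]; a=(u-K[0,2])/K[0,0]; b=(v-K[1,2])/K[1,1]; r=np.hypot(a,b)+1e-9
ok=(d>0)&(r<1.3); 
C=np.stack([np.tan(r)*a/r*d,np.tan(r)*b/r*d,d],-1)[ok]
X=(C@T[:3,:3].T+T[:3,3])@R.T+p
L=X[(abs(X[:,0]-.53)<.1)&(abs(X[:,1]-.16)<.1)]
lid=L[(L[:,2]>.1)&(L[:,2]<.12)]; g=L[(L[:,2]>.14)&(L[:,2]<.175)]
print("lid z",np.median(lid[:,2]),len(lid)); print("grip",len(g),g.mean(0).round(4),np.percentile(g[:,2],[50,95]).round(4))
if len(g): print(cv2.minAreaRect(g[:,:2].astype(np.float32)))
save("w1",im)
T2,_,X2=cloud("top"); save("top2",T2[120:340,180:460].repeat(2,0).repeat(2,1))
Y=X2.reshape(-1,3); c=(Y-cen)@Rc; q=c[(abs(c[:,0])<.08)&(abs(c[:,1])<.06)&(c[:,2]>.03)&(c[:,2]<.2)]
print("carton top z pct",np.percentile(q[:,2],[1,10,50,90,99]).round(4),len(q))
E
python3 look.py
```

```text
t 9.3 pos [0.4968 0.1603 0.2506] carton [-0.0778  0.3224  0.2506] open 0.05573706774405213 F [-0.2  -0.32  0.65] tool axes in carton
 [[-0.941 -0.339  0.   ]
 [-0.339  0.941  0.   ]
 [-0.     0.    -1.   ]]
{'K': [[371.648, 0.0, 322.328], [0.0, 371.648, 238.037], [0.0, 0.0, 1.0]], 'tool_from_camera': [[0.001, -0.959, -0.282, 0.079], [1.0, 0.001, 0.0, 0.0], [-0.0, -0.282, 0.959, -0.155], [0.0, 0.0, 0.0, 1.0]]}
lid z 0.11187096914956651 22947
grip 1530 [0.4908 0.1567 0.1575] [0.1583 0.1596]
((0.4931176006793976, 0.15702006220817566), (0.03668868541717529, 0.020021026954054832), 8.420151710510254)
carton top z pct [0.099  0.1031 0.1079 0.1121 0.1154] 2299
```

View pics/w1.png

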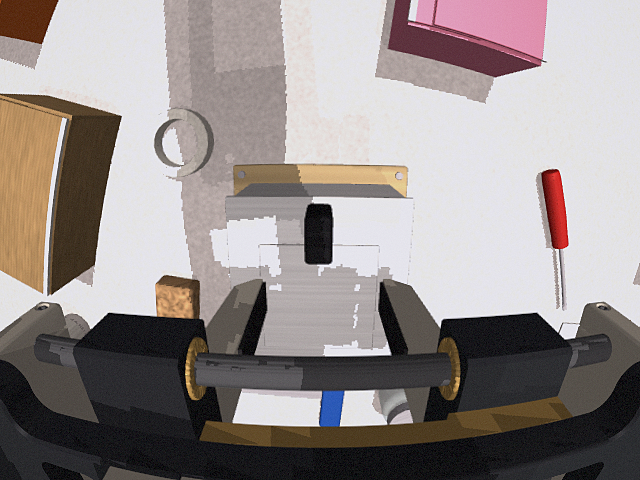

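View pics/top2.png

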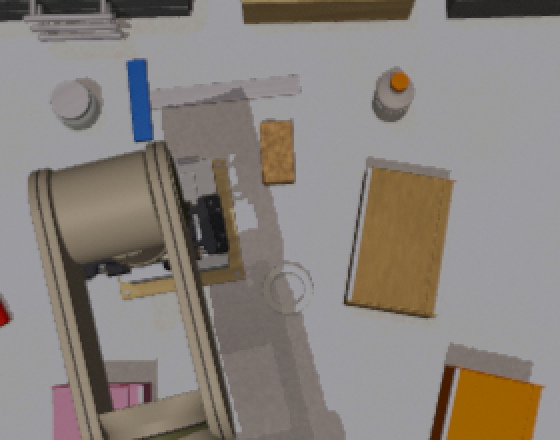

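The wrist view shows the black grip at (318,233) between the fingers, and the top view shows the carton shut, with the long flap flat at (400,240). Now I'll descend and grip.

>>> move_arm --deltas '[0.003,-0.003,0.02,0,0,0,0.6,0.003,-0.003,0.06,0,0,0,0.6,0.003,-0.003,0.1,0,0,0,0.6,0.003,-0.003,0.117,0,0,0,0.6,0.003,-0.003,0.117,0,0,0,0.6,0.003,-0.003,0.117,0,0,0,0,0.003,-0.003,0.117,0,0,0,0,0.003,-0.003,0.117,0,0,0,0,0.003,-0.003,0.117,0,0,0,0,0.003,-0.003,0.117,0,0,0,0,0.003,-0.003,0.117,0,0,0,0]' --squeeze 50

```text
t: 10.78
tool_pos: [0.4947, 0.157, 0.1342]
orientation: [-0.232, 3.132, 0.003]
force: [-1.7, 6.8, 2.1]
opening: 0.02
gripper_force: 50.0
```

```bash
cat > lift.py <<'E'
from h import *
s,R,p=st(); print(s["gripper_force"])
py=.148; ex=np.array([np.cos(py),np.sin(py),0]); ey=np.array([-np.sin(py),np.cos(py),0])
grip=np.array([.494,.157,0]); H=grip+.130*ex; H[2]=.105
for th in(.01,.02,.04,.07,.1,.13,.15,.167,.175):
    Q=Rn.from_rotvec(ey*th); n=H+Q.apply(p-H)
    print(th,(R.T@(n-p)).round(4),(R.T@(ey*th)).round(3))
E
python3 lift.py
```

```text
t 10.775 pos [0.4947 0.157  0.1342] carton [-0.0793  0.3187  0.1342] open 0.01997960119954022 F [-1.65  6.76  2.05] tool axes in carton
 [[-0.943 -0.332  0.   ]
 [-0.332  0.943  0.002]
 [-0.001  0.002 -1.   ]]
50.00394880771637
0.01 [-0.0003  0.     -0.0013] [0.   0.01 0.  ]
0.02 [-0.0006  0.     -0.0026] [0.   0.02 0.  ]
0.04 [-0.0013  0.     -0.0051] [0.   0.04 0.  ]
0.07 [-0.0024  0.     -0.009 ] [0.   0.07 0.  ]
0.1 [-0.0036  0.     -0.0128] [0.  0.1 0. ]
0.13 [-0.0049  0.     -0.0165] [0.   0.13 0.  ]
0.15 [-0.0058  0.     -0.019 ] [0.   0.15 0.  ]
0.167 [-0.0067  0.     -0.0211] [0.    0.167 0.   ]
0.175 [-0.0071  0.     -0.0221] [0.    0.175 0.   ]
```

>>> move_arm --deltas '[-0.0003,0,-0.0013,0,0.01,0,0,-0.0006,0,-0.0026,0,0.02,0,0,-0.001,0,-0.0038,0,0.03,0,0,-0.0013,0,-0.0051,0,0.04,0,0,-0.0018,0,-0.007,0,0.055,0,0,-0.0024,0,-0.009,0,0.07,0,0,-0.0036,0,-0.0128,0,0.1,0,0,-0.0049,0,-0.0165,0,0.13,0,0,-0.0058,0,-0.019,0,0.15,0,0,-0.0067,0,-0.0211,0,0.167,0,0,-0.0067,0,-0.0211,0,0.167,0,0,-0.0067,0,-0.0211,0,0.167,0,0]'

```text
t: 12.28
tool_pos: [0.5004, 0.1577, 0.1541]
orientation: [0.219, -2.965, 0.016]
force: [-0.5, 5.1, -2.6]
opening: 0.0199
gripper_force: 50.0
```

```bash
cat > chk.py <<'E'
from h import *
s,R,p=st(); print(s["gripper_force"],np.abs(s["dq"]).max()); M=robot.camera_model("wrist")
im,d=robot.read_camera("wrist"); K=np.array(M["K"]); T=np.array(M["tool_from_camera"])
v,u=np.mgrid[:480,:640]; a=(u-K[0,2])/K[0,0]; b=(v-K[1,2])/K[1,1]; r=np.hypot(a,b)+1e-9
C=np.stack([np.tan(r)*a/r*d,np.tan(r)*b/r*d,d],-1)
X=(C@T[:3,:3].T+T[:3,3])@R.T+p
ex=np.array([np.cos(.148),np.sin(.148),0]); ey=np.array([-ex[1],ex[0],0]); H=np.array([.494,.157,.105])+.13*ex; H[2]=.105
Y=X[(d>0)&(r<1.2)]-H; x=Y@ex; y=Y@ey; z=Y[:,2]
m=(x>-.148)&(x<-.03)&(abs(y)<.07)&(abs(y)>.03)&(z>0)&(z<.045)
for _ in range(4):
    f=np.polyfit(x[m],z[m],1); m=m&(abs(np.polyval(f,x)-z)<.004)
print("lid slope",np.arctan(-f[0]),"n",m.sum(),"z at front",np.polyval(f,-.15)); save("w2",im)
cloud("side"); p2,_,_=cloud("side"); save("side2",p2[130:330,200:460].repeat(3,0).repeat(3,1))
E
python3 chk.py
```

```text
t 12.275 pos [0.5004 0.1577 0.1541] carton [-0.0738  0.3205  0.1541] open 0.019892513487523675 F [-0.55  5.15 -2.63] tool axes in carton
 [[-0.93  -0.332 -0.159]
 [-0.328  0.943 -0.054]
 [ 0.168  0.002 -0.986]]
49.99981999397278 0.002892563058487084
lid slope 0.14336109857639684 n 9865 z at front 0.029053122838040155
```

View pics/side2.png

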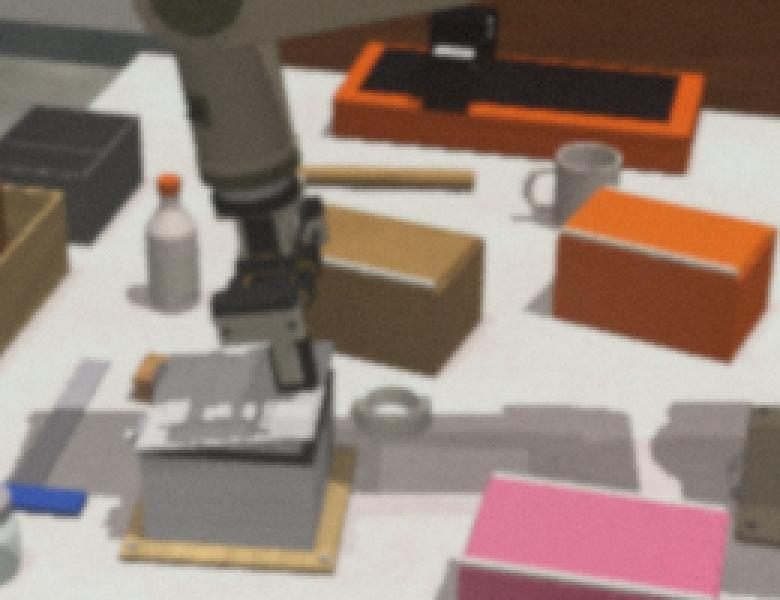

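View pics/w2.png

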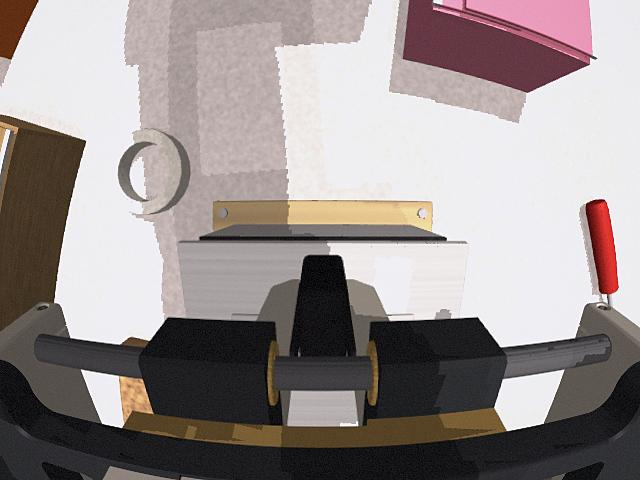

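Both views show the lid lifted at the front, the carton shut and the bystanders in place. The gap is about 22 mm (0.145 rad), so I'll nudge it up slightly.

>>> move_arm --deltas '[-0.0003,0,-0.0012,0,0.005,0,0,-0.0006,0,-0.0025,0,0.01,0,0,-0.0006,0,-0.0025,0,0.01,0,0,-0.0006,0,-0.0025,0,0.01,0,0]'

```text
t: 12.92
tool_pos: [0.501, 0.1578, 0.1557]
orientation: [0.219, -2.954, 0.017]
force: [0.4, 6.3, -6.3]
opening: 0.0196
gripper_force: 50.0
```

```bash
python3 chk.py
```

```text
t 12.925 pos [0.501  0.1578 0.1557] carton [-0.0732  0.3207  0.1557] open 0.019648819933196914 F [ 0.43  6.31 -6.32] tool axes in carton
 [[-0.928 -0.332 -0.169]
 [-0.327  0.943 -0.058]
 [ 0.179  0.002 -0.984]]
49.998064041137695 0.0014521272256724383
lid slope 0.15637960039123117 n 9992 z at front 0.031054370217341504
```

```bash
python3 -c "
from plant import robot
print(robot.close_job())"
```

```text
the job is handed in; nothing more can be done
None
```

I folded the short flap flat first and then the long one over it. I then broke the lid free and handed the job in at about 13 s, with the gripper still holding the lid at rest about 24 mm open at the front; in the last pictures the carton was shut and nothing else looked moved.

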